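# Hold a rocket fin in the jig for tacking

## Robot

A 7-joint arm with a two-finger parallel gripper is mounted at the origin on the work surface. World frame = base frame: x ahead of the robot, y to its left, z up, the work surface at z = 0. Lengths are in mm, angles in degrees, forces in N, time in s.
With the tool pointing down it reaches from about 400 to 900 mm from the base axis. Payload 5.5 kg.
Tool frame: the origin (TCP) lies on the centre line of the jaws, within the pads' length; the fingertips stand 8 mm ahead of it and the grasp point (between the pads) lies 11 mm behind it; z points along the fingers, y is the line along which they close (so a half turn about z gives the same grasp; the last joint's range is limited). The gripper opens to 85 mm and grips with 20 to 120 N. Pads are 22 mm wide; open, the fingers measure 114 mm over their backs; the gripper's body (76 mm by 85 mm) begins 54 mm behind the grasp point. The pads swing forward as they close: fully open they stand 13 mm farther back than shut.
Start: joints at [-55.68, 28.699, -24.465, 88.831, 12.651, 65.22, -12.049], TCP at [214.154, 613.708, 239.31] pointing down, gripper open.
Joint ranges: [-164.97, 164.97], [-17.58, 116.51], [-87.97, 89.64], [11.32, 138.91], [-80.73, 260.73], [10.89, 115.49], [-147.41, 147.41]. Speed limits (degrees/s): [147.25, 147.25, 180, 180, 180, 180, 180].

## Interface

Orientations are given as [roll, pitch, yaw] about the fixed x, y, z axes, in that order (R = Rz(yaw) Ry(pitch) Rx(roll)).
In Python, from bench import env gives the robot as it stands.
- The arm moves only by the tool play_rows, never from a script. Its argument "moves" is a list of rows, each a list of 3 entries, a list of its own where there are three numbers: the shift along the tool's x, y, z in cm, then the turn, a rotation vector about the tool's x, y, z in degrees, then the finger opening in cm, from 0 to 8.54. A call has 1 to 8 rows; each row shifts and turns the commanded pose from where the row before left it, along the tool's axes as they then stand; what a row does not reach is not made up. A row lasts 1/12 s, in which the tool goes at most 41.7 mm and 7.16 degrees, less where a joint would pass 70% of its speed; a pose out of reach is approached as far as the arm can. A call with a gripper value outside its range is refused whole. The fingers move at their own pace and stop on an object; "newtons" is the grip in N (left out, the last holds). Time passes only in rows, so rows that do not move let the fingers close. It gives the time, the measured TCP pose, the force, the opening and the grip force at its end, in the units of the state.
- env.observe(): the state, without advancing time (a new reading comes with each control period).
- env.camera(name): name is "scene" or "top"; returns the picture (480x640x3 uint8, red, green, blue); there is no depth.
- env.camera_params(name): a dict with "fx", "fy", "cx", "cy" (pixels), "position" and "rotation" of the camera in the world. Camera axes: x right, y down, z forward; pixel columns grow to the right and rows downward; lengths in mm; the calibration is good to about 2 mm. A picture is of the moment at which its call begins. camera_params takes no time and is no camera call.
- env.job_done(): hands the job in; it is judged then, once.
Trained networks look in the newest picture that a camera, given by its name, has taken for a name from the list of things; names that differ only in an ending like _2 or _b are one class to them, and where a whole thing is asked for, a point or a joint stands for the part that bears it (a point fixed in the world has none). Each returns a list of dicts, best first, with "p" (0 to 1); they miss things now and then, are a little off and sometimes report something else, mostly with a low value. They report only what shows in the picture. A call takes as long as a camera call. They do not tell look-alikes from the thing itself.
- env.boxes_of(camera, query): "at" ([x, y, z] in mm, in the coordinates of the camera as it stood for that picture, good to about 4 mm: the middle of the surface that is visible of it).
- env.masks_of(camera, query): "mask" (480x640 bool, what is visible of it).
- env.pinpoint(camera, query): "at" ([x, y, z] in mm, in the coordinates of the camera as it stood for that picture, good to about 4 mm: a listed point, or the origin of a listed thing).
The state is a dict: "clock": time; "joints": joint angles; "joint_velocities": joint speeds; "joint_efforts": joint torques, N m; "tool_pos": TCP position; "tool_rot": TCP orientation; "wrist_force": force on the tool from outside, world axes, zero at the start; "torque": the same for the moment, N m; "grip_width": opening from 0.0 (shut) to 1.0 (fully open); "finger_force": force on a finger pad.
Only numpy, scipy, OpenCV 4.12 (cv2) and the standard library are available. Lean on these libraries where they do the work, as an engineer would, in place of code of your own. Each camera call takes 0.05 s, during which the arm holds its last target. There are 200 camera calls.

## Task

Be my third hand for gluing on this rocket fin: draw the bare plywood fin up out of the rack, stand it root edge down in the slots of both guide plates over the white body tube, with its straight trailing edge butted up to the aluminium end stop. Press it straight down onto the tube with a light, steady push of about 10 N, never hard enough to crush the tube (25 N), and finish while still holding it pressed there so that I can tack it. Leave the other fins and everything else on the bench where they are.

Things in the scene. Friction and masses are not known exactly. Their poses are not given: they have to be found in the camera images.
- fin_mid (a point): Fin to use: bare plywood, 9 mm thick, 120 mm tall, root (bottom) edge 120 mm long, tip (top) edge 70 mm, straight trailing edge square to the root, swept leading edge; about 75 g; standing root down in one rack slot. Point: mid thickness, 60 mm above the root, below the tip edge's middle, 35 mm from the trailing edge. x: thickness; y: from trailing towards leading edge; z: up.
- fin_heel (a point): The plywood fin's bottom rear corner, where root edge and trailing edge meet (mid thickness); axes as fin_mid, at (0, -35, -60) mm from it.
- aft_mark (a point): Point on the white body tube's top line (tube 76 mm diameter, lying level, top 96 mm above the bench) at its aft end, at the end stop's face: the fin's heel belongs here. x: level across the tube; y: along the top line away from the stop (the fin's y must point the same way); z: up. The point moves with the tube.
- tube: The white body tube, 76 mm diameter, 270 mm long, in the jig; origin on its axis, 110 mm from its aft end; y along it, z up. It lies on soft foam saddles and gives straight down 1 mm for each 4 N of push, up to 9 mm, and springs back.
- guide_slot (a point): Middle of the slot's mouth in the guide plate nearer the stop: 34 mm above the tube's top line and 20 mm from the stop's face. A second guide plate stands 70 mm farther along +y. Plates: dark wood, 12 mm thick, 132 mm across. Slots: open at the top, in line with the top line, 12 mm wide, 28 mm high, flared to 28 mm wide over the top 11 mm. Axes as aft_mark.
- end_stop (a point): Middle of the top edge of the end stop's face: aluminium plate 100 mm wide, 8 mm thick, top 121 mm above the bench (25 mm above the tube), facing +y; the tube's aft end stands at it. Axes as aft_mark.
- jig: The fin jig that carries tube, guide plates and end stop, screwed to the bench: plywood base 170 x 270 x 15 mm; origin at the middle of its underside, y along the tube, axes as aft_mark; the stop's face is at y = -110 mm.
- rack: Fin rack screwed to the bench: plywood base 200 x 140 x 12 mm, origin at the middle of its underside; three slots along its y at x = -68, 0, +68 mm, each 11 mm wide between dark wooden strips 12 mm thick, 110 mm long, tops 45 mm above the bench. Fins stand on the base, 12 mm above the bench.
- red_fin: Another fin of the same shape, painted red, in another slot of the rack; leave it. Origin on its root edge below the middle of its tip edge.
- black_fin: Another fin of the same shape, black, in another slot of the rack; leave it. Origin on its root edge below the middle of its tip edge.
- nose_cone: Black nose cone standing on the bench, 76 mm diameter, 220 mm tall; origin at the middle of its underside.
- coupler: Brown cardboard coupler tube standing on end, 71 mm diameter, 150 mm tall; origin at the middle of its underside.
- glue: White glue bottle with orange cap, 56 mm diameter, 150 mm tall; origin at the middle of its underside.
- bulkhead: Plywood disc with a steel eye bolt lying on the bench, 73 mm diameter, 48 mm tall with the eye; origin at the middle of its underside.
- centring_ring: Plywood ring lying flat, 73 mm outside, 40 mm inside, 9 mm thick; origin at the middle of its underside.
- water_bottle: Clear water bottle with a blue label, 64 mm diameter, 200 mm tall; origin at the middle of its underside.
Not all that is in view belongs to the job. What is shaped like the part that bears fin_mid but purple or yellow is not meant.

How it is judged:
By the outcome, as a careful person would: the job done as asked, in the order asked, and still so for the second after the job is handed in, while the arm keeps its last pose, push and grip.
It also fails if it takes over 48 s, if anything falls off the work surface, if the arm or the gripper's body presses on something with over 40 N, if the wrist force passes 120 N, or if a joint passes its speed limit or range.

## Working session

There is one attempt and no reset: what is moved stays moved. The work goes in short steps, Python scripts to look and compute and a tool call to move; the robot and the scene stay as the last step left them, time stands still between calls to the robot, and variables do not carry over. Pictures are saved under pics/ and viewed, at most 10 in all, crops included, and the job is handed in when it is done.

Besides the shell and the picture viewer there is one more tool, called after "Call:" by a JSON object that holds its "op" and its "data", one argument or row to a line. play_rows: Moves the arm, as the interface text tells. Its arguments: {"type":"object","properties":{"moves":{"type":"array","items":{"type":"array"}},"newtons":{"type":"number"}},"required":["moves"]}

```bash
mkdir -p pics; cat > h.py <<'E'
import numpy as np, cv2
from bench import env
from scipy.spatial.transform import Rotation as R
def P(c): 
    p=env.camera_params(c); return p,np.array(p["rotation"]),np.array(p["position"])
def w(c,at):
    p,r,t=P(c); return r@np.array(at)+t
def px(c,X):
    p,r,t=P(c); q=r.T@(np.array(X)-t); return np.array([p["fx"]*q[0]/q[2]+p["cx"],p["fy"]*q[1]/q[2]+p["cy"]])
def ray(c,u,v,z):
    p,r,t=P(c); d=r@np.array([(u-p["cx"])/p["fx"],(v-p["cy"])/p["fy"],1]); return t+d*(z-t[2])/d[2]
def shot(c,name):
    im=env.camera(c); cv2.imwrite(f"pics/{name}.png",im[:,:,::-1]); return im
E
python3 - <<'E'
from h import *
for c in ["scene","top"]:
    shot(c,c+"0"); print(c,np.round(P(c)[2]),np.round(P(c)[1],2).tolist(),env.camera_params(c)["fx"])
    for q in ["fin_mid","fin_heel","aft_mark","guide_slot","end_stop","jig","rack","red_fin","black_fin","tube"]:
        for d in env.pinpoint(c,q)[:3]: 
            X=w(c,d["at"]); print(q,round(d["p"],2),X.round(),px(c,X).round())
s=env.observe(); print(s)
E
```

```text
scene [1442.  201. 1169.] [-140.08, 0.82, 105.17] 512.7711139511389Traceback (most recent call last):
  File "<stdin>", line 6, in <module>
  File "h.py", line 9, in px
    p,r,t=P(c); q=r.T@(np.array(X)-t); return np.array([p["fx"]*q[0]/q[2]+p["cx"],p["fy"]*q[1]/q[2]+p["cy"]])
                                                                ~^^^
IndexError: invalid index to scalar variable.
```

```bash
sed -i 's/return p,np.array(p\["rotation"\])/return p,R.from_euler("xyz",p["rotation"],degrees=True).as_matrix()/' h.py
python3 - <<'E'
from h import *
for c in ["scene","top"]:
    shot(c,c+"0"); print(c,np.round(P(c)[2]),np.round(P(c)[1],2).tolist(),env.camera_params(c)["fx"])
    for q in ["fin_mid","fin_heel","aft_mark","guide_slot","end_stop","jig","rack","red_fin","black_fin","tube"]:
        for d in env.pinpoint(c,q)[:3]: 
            X=w(c,d["at"]); print(q,round(d["p"],2),X.round(),px(c,X).round())
s=env.observe(); print(s)
E
```

```text
scene [1442.  201. 1169.] [[-0.26, 0.74, -0.62], [0.97, 0.19, -0.18], [-0.01, -0.64, -0.77]] 512.7711139511389
fin_mid 0.97 [333. 127.  59.] [386. 199.]
fin_mid 0.76 [335. 269.  56.] [434. 209.]
fin_mid 0.56 [476. 206.  72.] [406. 236.]
fin_heel 0.83 [480. 171.   6.] [391. 250.]
fin_heel 0.77 [306. 153.  -2.] [394. 209.]
fin_heel 0.73 [359. 244.  -6.] [421. 227.]
aft_mark 0.77 [ 520. -286.   94.] [235. 210.]
guide_slot 0.77 [ 524. -263.  130.] [240. 204.]
end_stop 0.72 [ 521. -283.  119.] [234. 204.]
end_stop 0.18 [ 587. -554.   -2.] [148. 231.]
jig 0.55 [ 545. -173.    1.] [272. 245.]
jig 0.32 [475. 205.  69.] [406. 237.]
rack 0.73 [534. 242.  -2.] [412. 271.]
red_fin 0.57 [607. 233.  18.] [407. 287.]
black_fin 0.68 [540. 221.  14.] [405. 268.]
black_fin 0.27 [607. 235.  13.] [407. 288.]
tube 0.71 [ 547. -176.   53.] [269. 234.]
tube 0.31 [ 523. -283.   95.] [235. 211.]
top [ 256.  -58. 1569.] [[0.08, -0.98, 0.2], [-1.0, -0.08, 0.01], [0.0, -0.2, -0.98]] 538.2653529634381
fin_mid 0.84 [333. 269.  59.] [207. 312.]
fin_mid 0.77 [470. 201.  76.] [236. 264.]
fin_heel 0.76 [479. 172.  12
[... 644 characters left out ...]
ay([-55.68005843,  28.70008845, -24.46418375,  88.82841972,
        12.65000934,  65.21947792, -12.05043576]), 'joint_velocities': array([ 0.00042486,  0.06156598, -0.11364693,  0.0385541 , -0.00282939,
       -0.00957214, -0.02805528]), 'joint_efforts': array([ 5.99092873e-04, -5.69385445e+01, -5.81096694e+00, -2.81321758e+01,
        1.24687140e-02,  2.07637444e-03, -9.87910980e-07]), 'tool_pos': array([214.16987825, 613.73230844, 239.3225301 ]), 'tool_rot': array([ 1.79996813e+02, -2.89731362e-03,  1.60758896e+02]), 'wrist_force': array([-0.38021536,  0.82261647,  0.67547062]), 'torque': array([-0.02138517,  0.00225181, -0.01124189]), 'finger_force': 0.0, 'grip_width': 0.9955921703793464}
```

View pics/scene0.png

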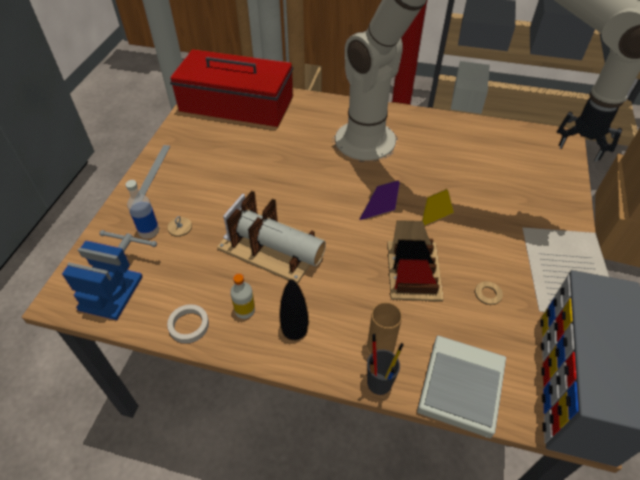

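View pics/top0.png

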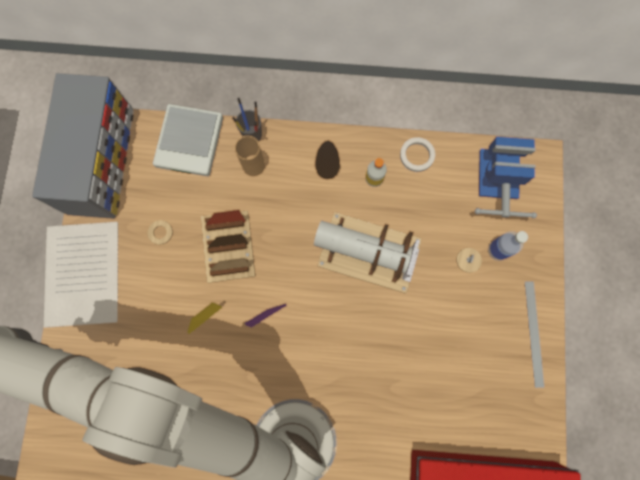

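```bash
python3 - <<'E'
from h import *
def crop(im,x,y,wd=64,hg=72,f=6): return cv2.resize(im[y:y+hg,x:x+wd],(wd*f,hg*f),interpolation=cv2.INTER_CUBIC)
a=cv2.imread("pics/scene0.png");b=cv2.imread("pics/top0.png")
cv2.imwrite("pics/crop1.png",np.hstack([crop(a,382,212,66,95),crop(b,196,202,66,95)]))
cv2.imwrite("pics/crop2.png",np.hstack([crop(a,215,185,120,95,3),np.zeros((285,6,3),np.uint8),crop(b,308,208,120,95,3)]))
env.camera("top");env.camera("scene")
for c in ["top","scene"]:
  for q in ["fin_mid","rack","jig","tube"]:
    for d in env.masks_of(c,q)[:3]:
        m=d["mask"].astype(np.uint8); pts=np.argwhere(m)[:,::-1].astype(np.float32)
        r=cv2.minAreaRect(pts); print(c,q,round(d["p"],2),len(pts),np.round(r[0],1),cv2.boxPoints(r).round(1).tolist())
        if c=="top":
            z={"fin_mid":100,"rack":12,"jig":15,"tube":80}[q]
            B=np.array([ray(c,u,v,z)[:2] for u,v in cv2.boxPoints(r)]); e=[B[1]-B[0],B[2]-B[1]]
            print("  edges",[(round(np.linalg.norm(x)),round(np.degrees(np.arctan2(x[1],x[0]))%180,1)) for x in e],B.mean(0).round())
E
```

```text
top fin_mid 0.88 383 [201.5 315.9] [[181.89999389648438, 324.70001220703125], [214.1999969482422, 298.79998779296875], [221.0, 307.20001220703125], [188.6999969482422, 333.1000061035156]]
  edges [(109, np.float64(134.0)), (30, np.float64(44.5))] [320. 274.]
top fin_mid 0.8 331 [229.1 263. ] [[208.89999389648438, 260.20001220703125], [248.1999969482422, 255.89999389648438], [249.3000030517578, 265.8999938964844], [210.0, 270.20001220703125]]
  edges [(109, np.float64(100.9)), (28, np.float64(12.3))] [469. 215.]
top fin_mid 0.52 313 [265.2 313.4] [[243.3000030517578, 321.1000061035156], [282.70001220703125, 298.29998779296875], [287.0, 305.70001220703125], [247.60000610351562, 328.5]]
  edges [(122, np.float64(124.7)), (23, np.float64(35.2))] [340. 102.]
top rack 0.59 2057 [227.1 246. ] [[199.8000030517578, 215.5], [247.60000610351562, 210.5], [254.5, 276.6000061035156], [206.6999969482422, 281.6000061035156]]
  edges [(143, np.float64(100.6)), (200, np.float64(11.8))] [533. 243.]
top jig 0.64 5573 [364.8 249.3] [[306.79998779296875, 264.1000061035156], [323.8999938964844, 205.6000061
[... 1534 characters left out ...]
 220.0], [429.0, 243.0], [394.0, 243.0]]
scene fin_mid 0.57 737 [435.7 206.1] [[415.5, 198.5], [447.29998779296875, 187.89999389648438], [455.8999938964844, 213.6999969482422], [424.1000061035156, 224.3000030517578]]
scene rack 0.68 1427 [414.8 271.8] [[387.1000061035156, 243.10000610351562], [439.6000061035156, 240.60000610351562], [442.5, 300.5], [390.0, 303.0]]
scene jig 0.89 5293 [272.6 235.9] [[210.3000030517578, 245.3000030517578], [238.5, 182.89999389648438], [334.8999938964844, 226.5], [306.6000061035156, 288.8999938964844]]
scene tube 0.78 2007 [280.8 237.5] [[234.10000610351562, 233.0], [244.1999969482422, 208.1999969482422], [327.5, 242.0], [317.3999938964844, 266.79998779296875]]
```

View pics/crop1.png

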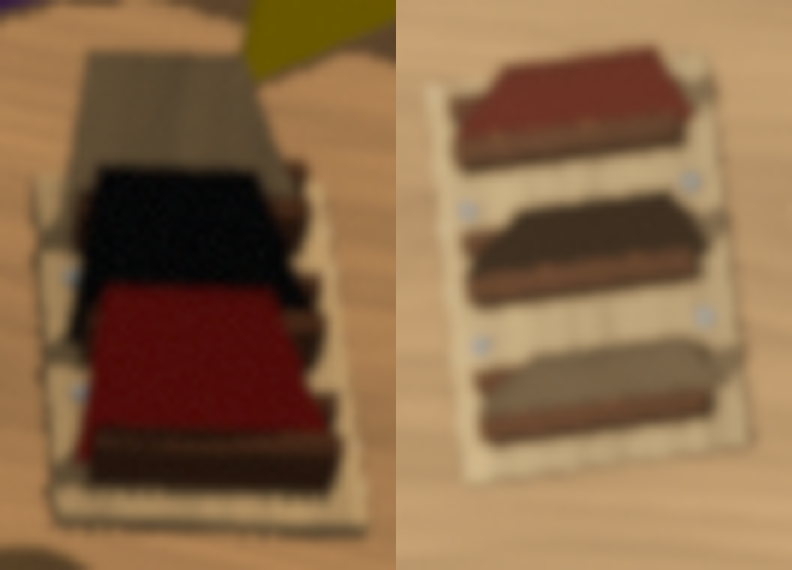

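View pics/crop2.png

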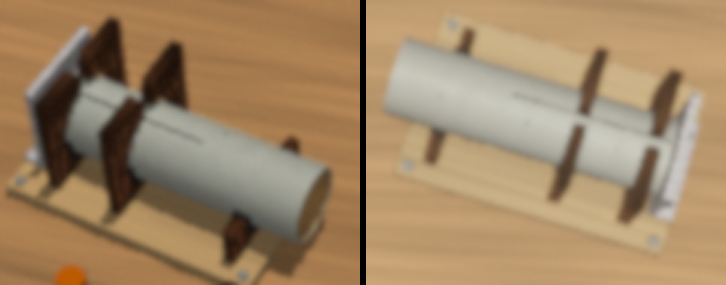

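The plywood fin to use stands in the rack, at scene (411,232) and top (229,263). The look-alikes are purple at scene (380,200) and yellow at scene (437,207); both lie outside the rack and are the wrong colour. The crop confirms bare plywood in the rack's near slot. Its square trailing edge is on the left in the scene view, towards world -y. Rack yaw is about 11.3°, jig yaw about -13°.

Call:
{"op": "play_rows", "data": {
  "moves": [
    [[0,0,0],[0,0,7],5],
    [[0,0,0],[0,0,7],5],
    [[0,0,0],[0,0,7],5],
    [[0,0,0],[0,0,7],5],
    [[0,0,0],[0,0,7],5],
    [[0,0,0],[0,0,7],5],
    [[0,0,0],[0,0,7],5],
    [[0,0,0],[0,0,7],5]
  ]
}}

```text
clock: 2.37
tool_pos: [214.1, 613.7, 239.3]
tool_rot: [-180.0, -0.0, 104.4]
wrist_force: [-0.6, -0.8, -0.4]
grip_width: 0.586
finger_force: 0.0
```

Call:
{"op": "play_rows", "data": {
  "moves": [
    [[0,0,0],[0,0,3.5],5],
    [[-3.7,1.45,0],[0,0,0],5],
    [[-3.7,1.45,0],[0,0,0],5],
    [[-3.7,1.45,0],[0,0,0],5],
    [[-3.7,1.45,0],[0,0,0],5],
    [[-3.7,1.45,0],[0,0,0],5],
    [[-3.7,1.45,0],[0,0,0],5],
    [[-3.7,1.45,0],[0,0,0],5]
  ]
}}

```text
clock: 3.03
tool_pos: [365.0, 377.9, 239.6]
tool_rot: [180.0, -0.0, 101.3]
wrist_force: [0.7, 1.1, -0.5]
grip_width: 0.585
finger_force: 0.0
```

Call:
{"op": "play_rows", "data": {
  "moves": [
    [[-3.7,1.45,0],[0,0,0],5],
    [[-3.7,1.45,0],[0,0,0],5],
    [[-3.7,1.45,0],[0,0,0],5],
    [[-3.7,1.45,0],[0,0,0],5],
    [[-3.7,1.45,0],[0,0,0],5],
    [[0,0,0],[0,0,0],5],
    [[0,0,0],[0,0,0],5]
  ]
}}

```text
clock: 3.62
tool_pos: [473.0, 209.5, 239.5]
tool_rot: [180.0, 0.0, 100.9]
wrist_force: [-1.5, 0.6, 0.3]
grip_width: 0.584
finger_force: 0.0
```

```bash
python3 - <<'E'
from h import *
a=shot("scene","s1"); b=shot("top","t1")
cv2.imwrite("pics/crop3.png",np.hstack([cv2.resize(i[y:y+110,x:x+80],(400,550),interpolation=cv2.INTER_CUBIC) for i,x,y in ((a,370,160),(b,190,190))])[:,:,::-1])
for c in ["scene","top"]:
  for q in ["fin_mid","fin_heel"]:
    for d in env.pinpoint(c,q)[:3]:
        X=w(c,d["at"]); print(c,q,round(d["p"],2),X.round(1))
E
```

```text
scene fin_mid 0.95 [332.5 269.6  57.7]
scene fin_mid 0.63 [328.3 125.7  60.4]
scene fin_mid 0.56 [473.9 206.7  71.3]
scene fin_heel 0.9 [481.5 171.9   7.1]
scene fin_heel 0.68 [356.8 245.6  -2.2]
scene fin_heel 0.41 [ 7.762e+02 -1.730e+02  1.000e-01]
top fin_mid 0.72 [472.7 202.6  73.9]
top fin_mid 0.56 [325.6 126.2  56.3]
top fin_heel 0.62 [478.5 169.8  12.5]
top fin_heel 0.27 [ 527.9 -259.6  127.7]
```

View pics/crop3.png

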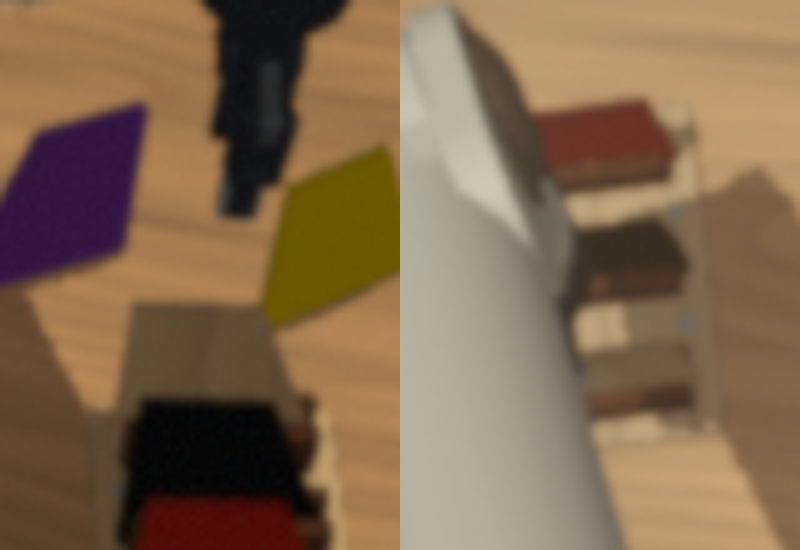

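The gripper hangs over the plywood fin (scene crop, about (200,350)), squarely across its thickness and about 40 mm from the heel. I'm going down now.

Call:
{"op": "play_rows", "data": {
  "moves": [
    [[0,0,3],[0,0,-0.4],5],
    [[0,0,3],[0,0,0],5],
    [[0,0,3],[0,0,0],5],
    [[0,0,2],[0,0,0],5],
    [[0,0,2],[0,0,0],5],
    [[0,0,1.5],[0,0,0],5],
    [[0,0,0.8],[0,0,0],5],
    [[0,0,0],[0,0,0],5]
  ]
}}

```text
clock: 4.58
tool_pos: [469.8, 212.5, 84.6]
tool_rot: [-179.8, 0.0, 101.8]
wrist_force: [-0.1, 0.1, -1.0]
grip_width: 0.583
finger_force: 0.0
```

Call:
{"op": "play_rows", "data": {
  "moves": [
    [[0,0,0],[0,0,0],1],
    [[0,0,0],[0,0,0],0.6],
    [[0,0,0],[0,0,0],0.4],
    [[0,0,0],[0,0,0],0.4],
    [[0,0,0],[0,0,0],0.4],
    [[0,0,0],[0,0,0],0.4],
    [[0,0,0],[0,0,0],0.4]
  ],
  "newtons": 50
}}

```text
clock: 5.17
tool_pos: [472.1, 212.7, 87.5]
tool_rot: [179.9, -0.0, 101.7]
wrist_force: [-0.9, -1.0, 6.8]
grip_width: 0.103
finger_force: 49.5
```

Call:
{"op": "play_rows", "data": {
  "moves": [
    [[0,0,-0.5],[0,0,0],0.4],
    [[0,0,-1],[0,0,0],0.4],
    [[0,0,-2],[0,0,0],0.4],
    [[0,0,-2.5],[0,0,0],0.4],
    [[0,0,-3],[0,0,0],0.4],
    [[0,0,-3],[0,0,0],0.4],
    [[0,0,-3],[0,0,0],0.4],
    [[0,0,0],[0,0,0],0.4]
  ],
  "newtons": 60
}}

```text
clock: 5.83
tool_pos: [475.1, 213.8, 243.5]
tool_rot: [179.4, -0.2, 101.6]
wrist_force: [2.1, 1.3, -0.1]
grip_width: 0.096
finger_force: 59.0
```

```bash
python3 - <<'E'
from h import *
shot("scene","s2");shot("top","t2");s=env.observe()
T=s["tool_pos"];M=R.from_euler("xyz",s["tool_rot"],degrees=True)
print(T,s["tool_rot"],s["grip_width"],s["wrist_force"])
for c in ["scene","top"]:
  for q in ["fin_mid","fin_heel"]:
    for d in env.pinpoint(c,q)[:4]:
        X=w(c,d["at"]); print(c,q,round(d["p"],2),X.round(1),"tool:",M.inv().apply(X-T).round(1))
a=cv2.imread("pics/s2.png"); cv2.imwrite("pics/crop4.png",cv2.resize(a[130:310,340:480],(560,600) if 0 else (466,600),interpolation=cv2.INTER_CUBIC))
E
```

```text
[472.45064917 212.5774841  238.44137438] [ 1.79770727e+02 -6.24328358e-02  1.01646141e+02] 0.0953520689960259 [-0.37265911  0.17722563 -1.29726544]
scene fin_mid 0.95 [474.9 210.8 227. ] tool: [-2.3  2.  11.5]
scene fin_mid 0.78 [332.  126.5  61.4] tool: [ -56.2 -155.6  176.4]
scene fin_mid 0.7 [335.2 268.9  56.5] tool: [  82.7 -123.8  181.6]
scene fin_mid 0.35 [ 545.7 -465.3   -1.8] tool: [-679.   -66.   239.3]
scene fin_heel 0.96 [308.4 156.3  -3.6] tool: [ -22.3 -173.   241.4]
scene fin_heel 0.9 [485.6 173.4 165.1] tool: [-41.1   4.7  73.3]
scene fin_heel 0.82 [358.1 244.1  -5.6] tool: [  53.7 -106.6  243.7]
top fin_mid 0.74 [327.7 124.1  57.4] tool: [ -57.6 -160.4  180.3]
top fin_mid 0.56 [476.  202.4 228.5] tool: [-10.7   1.4   9.9]
top fin_heel 0.73 [307.4 153.9  -0.7] tool: [ -24.4 -174.4  238.4]
top fin_heel 0.68 [481.7 171.3 167.9] tool: [-42.3   0.4  70.4]
```

View pics/crop4.png

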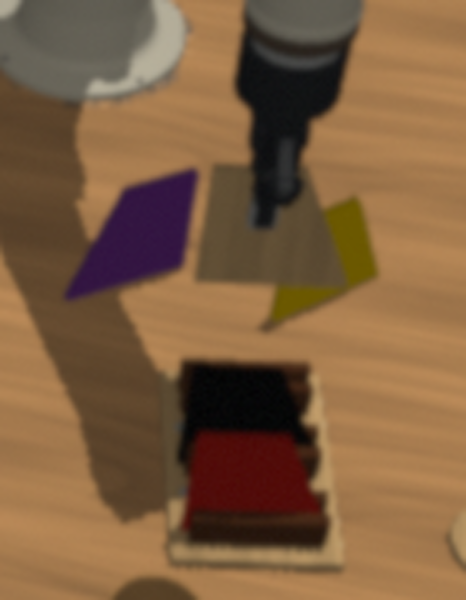

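The fin is held square with its trailing edge on the left (crop (205,220)), and the rack and the other fins are undisturbed. Next I'll measure the jig more closely.

```bash
cat > jig.py <<'E'
from h import *
off={"aft_mark":(0,96),"guide_slot":(20,130),"end_stop":(0,121),"tube":(110,58),"jig":(110,0)}
Y=[];XY=[];N=[]
for c in ["scene","top"]:
  for k in range(3):
    env.camera(c)
    for q,(y,z) in off.items():
      for d in env.pinpoint(c,q)[:1]:
        X=w(c,d["at"])
        if np.hypot(*(X[:2]-[530,-240]))<90: Y.append(y);XY.append(X);N.append((c,q))
Y=np.array(Y);XY=np.array(XY)
for n in sorted(set(N)): print(n,XY[[i for i in range(len(N)) if N[i]==n]].mean(0).round(1))
for c in ["scene","top","all"]:
    k=np.array([c in (n[0],"all") for n in N]); f=np.polyfit(Y[k],XY[k],1)
    print(c,"aft",f[1].round(1),"dir",np.degrees(np.arctan2(f[0,1],f[0,0])).round(2),np.linalg.norm(f[0,:2]).round(3))
E
python3 jig.py
python3 - <<'E'
from h import *
# tube mask axis with both cams
for c in ["scene","top"]:
    env.camera(c)
    d=env.masks_of(c,"tube")[0]; print(c,d["p"])
b=cv2.imread("pics/t2.png"); a=cv2.imread("pics/s2.png")
cv2.imwrite("pics/crop5.png",np.hstack([cv2.resize(a[180:250,220:300],(400,350),interpolation=cv2.INTER_CUBIC),cv2.resize(b[220:290,350:430],(400,350),interpolation=cv2.INTER_CUBIC)]))
# predicted slots overlay numbers for hypothesis
A=np.array([522,-283.5]);
for th in (76,77,78):
    u=np.array([np.cos(np.radians(th)),np.sin(np.radians(th))])
    for y,z in ((0,96),(20,130),(90,130)): 
        X=[*(A+u*y),z]; print(th,y,px("scene",X).round(1),px("top",X).round(1))
E
```

```text
('scene', 'aft_mark') [ 523.5 -281.8   96. ]
('scene', 'end_stop') [ 522.8 -280.6  120.2]
('scene', 'guide_slot') [ 523.8 -262.   132.6]
('scene', 'jig') [ 545.6 -173.5   -0.7]
('scene', 'tube') [ 547.8 -176.2   53.3]
('top', 'aft_mark') [ 521.3 -283.4   95.8]
('top', 'end_stop') [ 525.7 -283.6  118.9]
('top', 'guide_slot') [ 526.2 -261.3  128.9]
('top', 'jig') [ 547.8 -173.3    3.4]
('top', 'tube') [ 537.7 -216.4   93.8]
scene aft [ 522.  -281.2  120. ] dir 77.08 0.992
top aft [ 523.5 -281.7  120.7] dir 77.58 0.853
all aft [ 522.7 -281.5  120.4] dir 77.29 0.929Traceback (most recent call last):
  File "<stdin>", line 5, in <module>
IndexError: list index out of range
```

Call:
{"op": "play_rows", "data": {
  "moves": [
    [[0,0,0],[0,0,6.1],0.4],
    [[0,0,0],[0,0,6.1],0.4],
    [[0,0,0],[0,0,6.1],0.4],
    [[0,0,0],[0,0,6.1],0.4],
    [[-2,0.7,0],[0,0,0],0.4],
    [[-3.5,1.3,0],[0,0,0],0.4],
    [[-3.5,1.3,0],[0,0,0],0.4],
    [[-3.5,1.4,0],[0,0,0],0.4]
  ]
}}

```text
clock: 8.7
tool_pos: [489.7, 79.0, 236.4]
tool_rot: [180.0, -0.0, 77.4]
wrist_force: [0.8, -0.4, -0.5]
grip_width: 0.095
finger_force: 59.0
```

Call:
{"op": "play_rows", "data": {
  "moves": [
    [[-3.5,1.3,0],[0,0,0],0.4],
    [[-3.5,1.3,0],[0,0,0],0.4],
    [[-3.5,1.3,0],[0,0,0],0.4],
    [[-3.5,1.3,0],[0,0,0],0.4],
    [[-3.5,1.4,0],[0,0,0],0.4],
    [[-3.5,1.4,0],[0,0,0],0.4],
    [[-3.5,1.3,0],[0,0,0],0.4],
    [[-3,1.2,0],[0,0,0],0.4]
  ]
}}

```text
clock: 9.37
tool_pos: [531.4, -214.4, 236.5]
tool_rot: [180.0, 0.0, 77.2]
wrist_force: [0.3, 0.1, -0.8]
grip_width: 0.098
finger_force: 59.0
```

Call:
{"op": "play_rows", "data": {
  "moves": [
    [[-2,0.8,0],[0,0,0],0.4],
    [[-1,0.4,0],[0,0,0],0.4],
    [[0,0,0],[0,0,0],0.4],
    [[0,0,0],[0,0,0],0.4],
    [[0,0,0],[0,0,0],0.4]
  ]
}}

```text
clock: 9.78
tool_pos: [536.9, -240.8, 236.0]
tool_rot: [-180.0, -0.1, 77.4]
wrist_force: [0.3, 0.4, -0.4]
grip_width: 0.101
finger_force: 59.0
```

```bash
cat > look.py <<'E'
import sys
from h import *
n=sys.argv[1]
a=shot("scene","s"+n);b=shot("top","t"+n);s=env.observe()
T=s["tool_pos"];M=R.from_euler("xyz",s["tool_rot"],degrees=True)
print(T,s["tool_rot"],s["wrist_force"])
for c in ["scene","top"]:
  for q in ["fin_mid","fin_heel","aft_mark","guide_slot","end_stop"]:
    for d in env.pinpoint(c,q)[:4]:
        X=w(c,d["at"]); 
        if np.hypot(*(X[:2]-[530,-240]))<90: print(c,q,round(d["p"],2),X.round(1),"tool:",M.inv().apply(X-T).round(1))
cv2.imwrite(f"pics/c{n}.png",np.hstack([cv2.resize(i[y:y+110,x:x+80],(400,550),interpolation=cv2.INTER_CUBIC) for i,x,y in ((a,215,150),(b,355,200))])[:,:,::-1])
E
python3 look.py 6
```

```text
[ 537.04619445 -240.85903303  236.24130395] [-1.79981265e+02 -7.13472731e-02  7.74421936e+01] [ 0.17660246  0.56093844 -0.24293255]
scene fin_mid 0.73 [ 535.3 -246.8  218.8] tool: [-6.2 -0.4 17.4]
scene fin_heel 0.97 [ 525.5 -279.7  158.3] tool: [-40.6  -2.8  77.9]
scene aft_mark 0.62 [ 523.5 -283.    95.2] tool: [-44.2  -4.  141. ]
scene guide_slot 0.72 [ 523.7 -262.1  131.7] tool: [-23.7  -8.4 104.5]
scene end_stop 0.56 [ 521.6 -282.9  121.8] tool: [-44.5  -5.9 114.4]
```

View pics/c6.png

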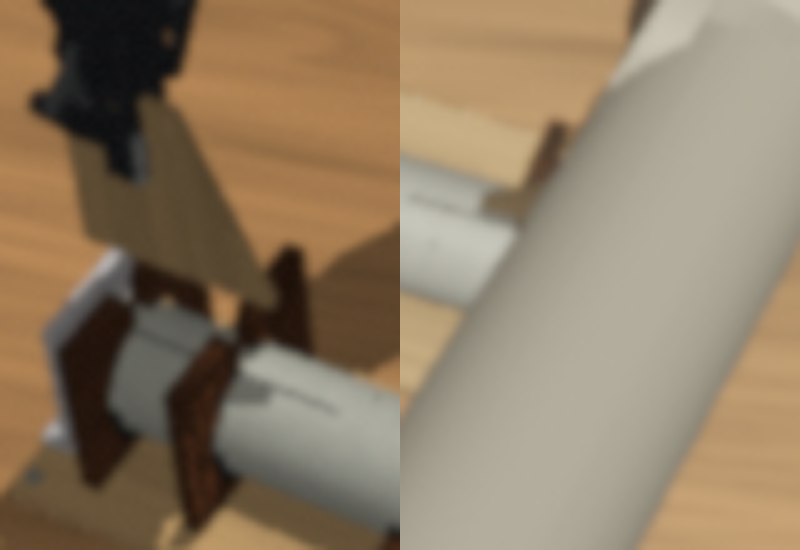

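The fin is above the jig, with its root line at crop (90,235) to (275,305), parallel to the pencil line and slightly to one side. I'll shift it -4.7 mm in tool y and +6 mm in tool x, then lower it.

Call:
{"op": "play_rows", "data": {
  "moves": [
    [[0.3,-0.25,0],[0,0,0.2],0.4],
    [[0.3,-0.22,0],[0,0,0],0.4],
    [[0,0,0.8],[0,0,0],0.4],
    [[0,0,0.8],[0,0,0],0.4],
    [[0,0,0.8],[0,0,0],0.4],
    [[0,0,0.6],[0,0,0],0.4],
    [[0,0,0],[0,0,0],0.4],
    [[0,0,0],[0,0,0],0.4]
  ]
}}

```text
clock: 11.05
tool_pos: [532.9, -236.4, 205.4]
tool_rot: [-179.9, -0.0, 77.1]
wrist_force: [0.9, 0.4, -0.8]
grip_width: 0.099
finger_force: 59.0
```

```bash
python3 look.py 7
```

```text
[ 533.57084514 -236.63244183  206.36057409] [1.79991601e+02 5.11672034e-03 7.70512277e+01] [ 0.86508862  0.7498187  -0.31986364]
scene fin_mid 0.62 [ 532.6 -243.4  190.6] tool: [-6.8  0.6 15.7]
scene fin_heel 0.83 [ 524.4 -275.6  125.1] tool: [-40.1  -0.2  81.3]
scene aft_mark 0.96 [ 524.3 -281.9   97.4] tool: [-46.2   1.1 109. ]
scene guide_slot 0.78 [ 524.9 -262.9  131.6] tool: [-27.5  -2.6  74.8]
scene guide_slot 0.71 [ 523.5 -281.3   95.1] tool: [-45.8   0.2 111.3]
scene end_stop 0.77 [ 517.9 -280.3  120.5] tool: [-46.   -5.5  85.8]
```

View pics/c7.png

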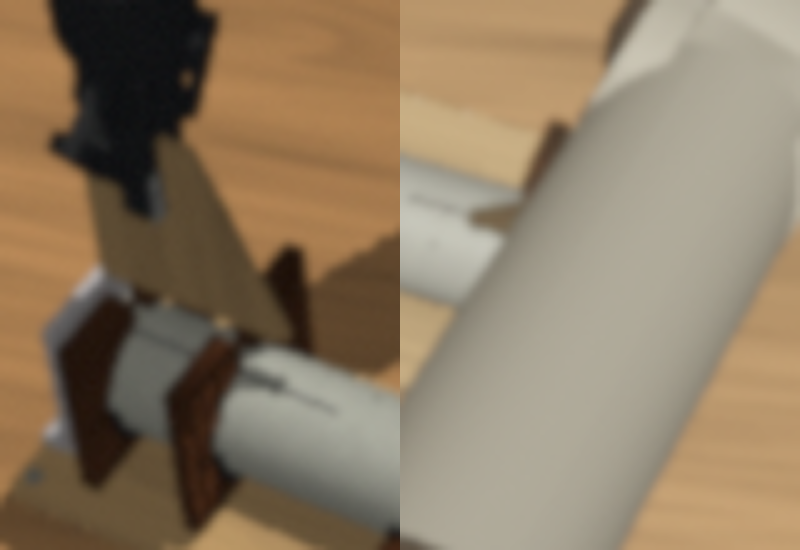

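The fin's root is just above the slot mouths and its shadow lies on the pencil line (crop (260,375)), so it is aligned. I'll lower it and watch the forces.

Call:
{"op": "play_rows", "data": {
  "moves": [
    [[0,-0.05,0.4],[0,0,0],0.4],
    [[0,0,0.4],[0,0,0],0.4],
    [[0,0,0.4],[0,0,0],0.4],
    [[0,0,0],[0,0,0],0.4],
    [[0,0,0],[0,0,0],0.4]
  ]
}}

```text
clock: 12.07
tool_pos: [532.7, -236.2, 193.8]
tool_rot: [-180.0, -0.0, 77.1]
wrist_force: [0.0, -0.1, -0.4]
grip_width: 0.096
finger_force: 59.0
```

Call:
{"op": "play_rows", "data": {
  "moves": [
    [[0,0,0.3],[0,0,0],0.4],
    [[0,0,0.3],[0,0,0],0.4],
    [[0,0,0],[0,0,0],0.4],
    [[0,0,0],[0,0,0],0.4]
  ]
}}

```text
clock: 12.4
tool_pos: [532.7, -236.3, 188.0]
tool_rot: [-180.0, -0.0, 77.1]
wrist_force: [-0.3, 0.2, -0.8]
grip_width: 0.096
finger_force: 59.0
```

Call:
{"op": "play_rows", "data": {
  "moves": [
    [[0,0,0.3],[0,0,0],0.4],
    [[0,0,0.3],[0,0,0],0.4],
    [[0,0,0.2],[0,0,0],0.4],
    [[0,0,0],[0,0,0],0.4],
    [[0,0,0],[0,0,0],0.4]
  ]
}}

```text
clock: 12.82
tool_pos: [532.8, -236.3, 180.0]
tool_rot: [-180.0, -0.0, 77.1]
wrist_force: [-0.9, -0.3, -0.2]
grip_width: 0.097
finger_force: 59.0
```

Call:
{"op": "play_rows", "data": {
  "moves": [
    [[0,0,0.2],[0,0,0],0.4],
    [[0,0,0.2],[0,0,0],0.4],
    [[0,0,0],[0,0,0],0.4],
    [[0,0,0],[0,0,0],0.4]
  ]
}}

```text
clock: 13.15
tool_pos: [532.8, -236.3, 176.1]
tool_rot: [-180.0, -0.0, 77.1]
wrist_force: [1.1, -0.0, -0.5]
grip_width: 0.1
finger_force: 59.0
```

Call:
{"op": "play_rows", "data": {
  "moves": [
    [[-0.2,0,0],[0,0,0],0.4],
    [[-0.1,0,0],[0,0,0],0.4],
    [[0,0,0],[0,0,0],0.4],
    [[0,0,0],[0,0,0],0.4]
  ]
}}

```text
clock: 13.48
tool_pos: [532.2, -239.5, 176.3]
tool_rot: [180.0, 0.0, 77.0]
wrist_force: [-0.1, -0.3, -0.4]
grip_width: 0.095
finger_force: 59.0
```

Call:
{"op": "play_rows", "data": {
  "moves": [
    [[-0.1,0,0],[0,0,0],0.4],
    [[-0.05,0,0],[0,0,0],0.4],
    [[0,0,0],[0,0,0],0.4],
    [[0,0,0],[0,0,0],0.4]
  ]
}}

```text
clock: 13.82
tool_pos: [532.1, -240.1, 176.3]
tool_rot: [-180.0, -0.0, 77.1]
wrist_force: [0.5, 2.5, 0.3]
grip_width: 0.099
finger_force: 59.1
```

The trailing edge now touches the stop: 2.5 N in +y, at the expected distance. Next I'll press down.

Call:
{"op": "play_rows", "data": {
  "moves": [
    [[-0.03,0,0.1],[0,0,0],0.4],
    [[0,0,0.1],[0,0,0],0.4],
    [[0,0,0.1],[0,0,0],0.4],
    [[0,0,0],[0,0,0],0.4],
    [[0,0,0],[0,0,0],0.4]
  ]
}}

```text
clock: 14.23
tool_pos: [532.3, -240.4, 173.2]
tool_rot: [180.0, -0.0, 77.1]
wrist_force: [1.3, 4.0, 1.0]
grip_width: 0.098
finger_force: 59.2
```

Call:
{"op": "play_rows", "data": {
  "moves": [
    [[0,0,0.1],[0,0,0],0.4],
    [[0,0,0.05],[0,0,0],0.4],
    [[0,0,0],[0,0,0],0.4],
    [[0,0,0],[0,0,0],0.4]
  ]
}}

```text
clock: 14.57
tool_pos: [532.3, -240.3, 171.9]
tool_rot: [180.0, -0.0, 77.1]
wrist_force: [0.9, 5.4, 2.1]
grip_width: 0.097
finger_force: 59.5
```

Call:
{"op": "play_rows", "data": {
  "moves": [
    [[0,0,0.1],[0,0,0],0.4],
    [[0,0,0],[0,0,0],0.4],
    [[0,0,0],[0,0,0],0.4]
  ]
}}

```text
clock: 14.82
tool_pos: [532.4, -240.3, 171.1]
tool_rot: [180.0, -0.1, 77.1]
wrist_force: [1.4, 6.3, 3.0]
grip_width: 0.098
finger_force: 59.7
```

Call:
{"op": "play_rows", "data": {
  "moves": [
    [[0,0,0.1],[0,0,0],0.4],
    [[0,0,0],[0,0,0],0.4],
    [[0,0,0],[0,0,0],0.4]
  ]
}}

```text
clock: 15.07
tool_pos: [532.4, -240.3, 170.3]
tool_rot: [180.0, -0.1, 77.1]
wrist_force: [0.5, 5.4, 5.1]
grip_width: 0.09
finger_force: 60.0
```

Call:
{"op": "play_rows", "data": {
  "moves": [
    [[0.05,0,0.1],[0,0,0],0.4],
    [[0,0,0.05],[0,0,0],0.4],
    [[0,0,0],[0,0,0],0.4],
    [[0,0,0],[0,0,0],0.4]
  ]
}}

```text
clock: 15.4
tool_pos: [532.5, -240.2, 169.4]
tool_rot: [179.9, -0.0, 77.1]
wrist_force: [-0.4, 5.6, 7.9]
grip_width: 0.095
finger_force: 60.5
```

```bash
python3 look.py 8; python3 - <<'E'
from h import *
s=env.observe(); print(s["wrist_force"],s["torque"],s["tool_pos"],s["tool_rot"])
a=cv2.imread("pics/s8.png"); cv2.imwrite("pics/c8b.png",cv2.resize(a[160:260,210:320],(660,600),interpolation=cv2.INTER_CUBIC))
E
```

```text
[ 532.50383115 -240.18356139  169.36169165] [ 1.79944536e+02 -3.78470647e-02  7.70875332e+01] [0.73007535 5.38627636 7.9195151 ]
scene fin_mid 0.67 [ 531.7 -243.9  151.3] tool: [-3.9  0.1 18.1]
scene fin_heel 0.96 [ 524.3 -281.8   89.9] tool: [-42.4   1.2  79.4]
scene fin_heel 0.32 [ 521.3 -277.7  119.4] tool: [-39.1  -2.6  49.9]
scene aft_mark 0.83 [ 523.4 -283.3   97.8] tool: [-44.1   0.7  71.6]
scene guide_slot 0.83 [ 526.  -262.   130.6] tool: [-22.7  -1.5  38.8]
scene end_stop 0.6 [ 522.7 -282.3  121. ] tool: [-43.2  -0.2  48.3]
[0.47042388 5.49431394 8.24532577] [1.25650249 0.2036751  0.03539891] [ 532.52225701 -240.20024706  169.38356702] [ 1.79940535e+02 -3.83327425e-02  7.70838457e+01]
```

View pics/c8b.png

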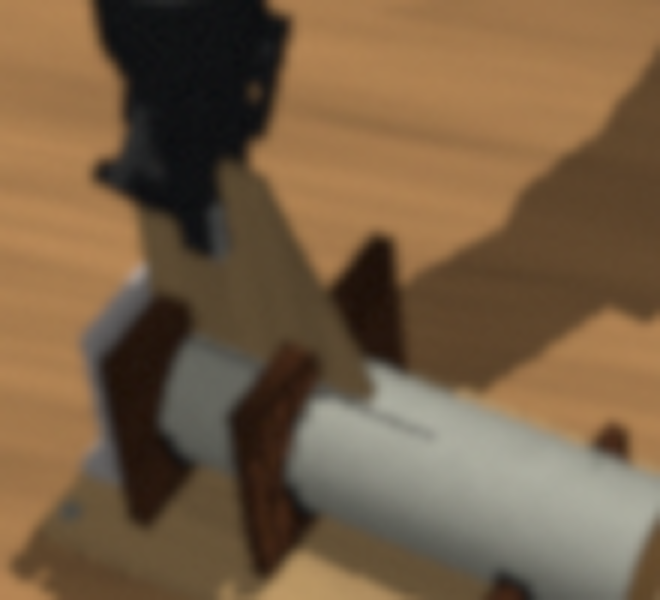

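The fin sits in both slots, its root on the tube's line with the toe at crop (370,390) and the trailing edge at the stop (150,270). Downward force is 8 N; one more small push should bring it to about 10 N.

Call:
{"op": "play_rows", "data": {
  "moves": [
    [[0.02,0,0.08],[0,0,0],0.4],
    [[0,0,0],[0,0,0],0.4],
    [[0,0,0],[0,0,0],0.4],
    [[0,0,0],[0,0,0],0.4],
    [[0,0,0],[0,0,0],0.4],
    [[0,0,0],[0,0,0],0.4]
  ]
}}

```text
clock: 16.5
tool_pos: [532.5, -240.2, 168.8]
tool_rot: [179.9, -0.0, 77.1]
wrist_force: [0.1, 5.5, 9.6]
grip_width: 0.096
finger_force: 60.7
```

Call:
{"op": "play_rows", "data": {
  "moves": [
    [[0,0,0.02],[0,0,0],0.4],
    [[0,0,0],[0,0,0],0.4],
    [[0,0,0],[0,0,0],0.4],
    [[0,0,0],[0,0,0],0.4],
    [[0,0,0],[0,0,0],0.4],
    [[0,0,0],[0,0,0],0.4],
    [[0,0,0],[0,0,0],0.4],
    [[0,0,0],[0,0,0],0.4]
  ]
}}

```text
clock: 17.17
tool_pos: [532.5, -240.2, 168.8]
tool_rot: [179.9, -0.0, 77.1]
wrist_force: [-0.2, 5.1, 10.5]
grip_width: 0.096
finger_force: 60.8
```

```bash
python3 - <<'E'
from h import *
s=env.observe(); print(s["wrist_force"],s["tool_pos"],s["grip_width"])
if 8<s["wrist_force"][2]<13: print(env.job_done())
E
```

```text
[-0.23444959  5.10520013 10.54774226] [ 532.54318357 -240.20005945  168.83071717] 0.09551284074630714
the job is handed in; nothing more can be done
None
```

The plywood fin stands in both guide slots with its trailing edge against the end stop, still gripped and pressed onto the tube at about 10.5 N by the wrist sensor; I handed the job in at 17 s, without a close-up of the root edge to confirm it sits flush along its whole length.

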